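# Sort repair parts into the coloured bins

### The arm

A 6-joint arm with a two-finger parallel gripper is mounted at the origin on the work surface; the furniture and walls round the work are solid. World frame = base frame: x ahead of the robot, y to its left, z up, the work surface at z = 0. Lengths are in m, angles in rad, forces in N, time in s.
With the tool pointing down it reaches from about 0.2 to 0.875 m from the base axis. Payload 3.4 kg.
Tool frame: the origin (TCP) lies midway between the tips of the shut fingers; the grasp point (between the pads) lies 19 mm behind it (r.pinch_z is the distance from the TCP to the grasp point, in m); z points along the fingers, y is the line along which they close (so a half turn about z gives the same grasp; the last joint's range is limited). The gripper opens to 94 mm and grips with 3 to 60 N. Pads are 16 mm wide; open, the fingers measure 119 mm over their backs; the gripper's body (75 mm by 177 mm) begins 78 mm behind the grasp point.
Start: joints at [1.027, 0.276, 1.505, -0, 1.361, -0.121], TCP at [0.236, 0.524, 0.205] pointing down, gripper open.
Joint ranges: [-2.89, 2.89], [-0.75, 2.08], [0.22, 2.7], [-1.18, 4.32], [0.11, 2.71], [-2.7, 2.7]. Speed limits (rad/s): [2.57, 2.57, 3.14, 3.14, 3.14, 3.14].

### API

Orientations are given as a unit quaternion [w, x, y, z].
In Python, from plant import r, imaging gives the robot as it stands (r), with the cameras (imaging). Calls block until the motion is done:
- r.move_to(position, orientation): joint-space move of the TCP to a pose.
- r.move_l(position, rot=None, vel=0.15, guard=None): straight line of the TCP; rot=None keeps the orientation; vel is the mean speed in m/s. With guard (N) it stops when the force on the tool has changed by that much, and returns True; else False.
- r.movej(angles): joint-space move.
- r.gripper_to(opening, f_grip=None): finger opening in m; f_grip is the grip in N (None keeps the last); returns when the fingers have stopped.
- r.hold(seconds).
- r.inverse_kinematics(position, orientation): joint angles nearest the present ones, or None.
- imaging.snapshot(name): name is "scene" or "top"; returns the picture (420x560x3 uint8, red, green, blue); there is no depth.
- imaging.get_calibration(name): a dict with "fx", "fy", "cx", "cy" (pixels), "position" and "orientation" of the camera in the world. Camera axes: x right, y down, z forward; pixel columns grow to the right and rows downward; lengths in m; the calibration is good to about 2 mm. A picture is of the moment at which its call begins. get_calibration takes no time and is no camera call.
A pose or a line that the arm cannot do raises r.PlanningError and nothing moves.
- r.sign_off(): hands the job in; it is judged then, once.
Readings, each from a call of its own:
- r.get_t(): time.
- r.get_joints(): joint angles.
- r.get_dq(): joint speeds.
- r.get_joint_efforts(): joint torques, N m.
- r.get_ee_pos(): TCP position.
- r.get_tool_rot(): TCP orientation.
- r.get_wrist_force(): force on the tool from outside, world axes, zero at the start.
- r.get_torque(): the same for the moment, N m.
- r.get_opening(): finger opening in m.
- r.get_finger_force(): force on a finger pad.
Only numpy, scipy, OpenCV 4.12 (cv2) and the standard library are available. Lean on these libraries where they do the work, as an engineer would, in place of code of your own. Each camera call takes 0.05 s, during which the arm holds its last target. There are 200 camera calls.

### The job

Sort the spare parts on the bench: put the white terminal block and the black micro switch in the yellow bin, the black knob in the blue bin and the spool of heating wire in the red bin. Every part should end lying flat on the floor of its bin the same way up as it lies now, not leaning on a wall or on another part, and the tape measure, the screwdriver and the spanner should be left where they are.

Things in the scene. Friction and masses are not known exactly. Their poses are not given: they have to be found in the camera images.
- bin_yellow: open rectangular small-parts bin of yellow plastic, fixed to the bench. Outside 100 (own x) x 140 (own y) x 34 mm high, walls 3 mm, inner floor 3 mm above the bench, inside 94 x 134 mm, empty at the start. A blank white card sits on its -x face. Origin: centre of its underside; z up.
- bin_blue: open rectangular small-parts bin of blue plastic, fixed to the bench. Outside 100 (own x) x 140 (own y) x 34 mm high, walls 3 mm, inner floor 3 mm above the bench, inside 94 x 134 mm, empty at the start. A blank white card sits on its -x face. Origin: centre of its underside; z up.
- bin_red: open rectangular small-parts bin of red plastic, fixed to the bench. Outside 100 (own x) x 140 (own y) x 34 mm high, walls 3 mm, inner floor 3 mm above the bench, inside 94 x 134 mm, empty at the start. A blank white card sits on its -x face. Origin: centre of its underside; z up.
- terminal_block: white five-way terminal block, a bar 18 (own x) x 62 (own y) x 18 mm high with five studs on top (paper scraps and slips near it are harmless litter); the solid bar is the lower 14 mm. Lies studs up. Origin: centre of its underside; z up. Grasp it across x.
- micro_switch: small black micro switch, metal lever strip on top, two bright tags at one end (the plain flat black strip on the bench is litter). Solid body 16 (own x) x 28 (own y, -11 to +17 mm) x 10 mm high; lever (to 15 mm high) and tags (-y end) are only for looks. Lies lever up. Origin: on its underside, 3 mm towards -y from the body's middle; z up. Grasp it across x.
- knob: black round control knob with a white pointer mark on its top, 32 mm across at its foot, 19 mm high, standing on its flat underside, mark up. Origin: centre of its underside; z up.
- spool: spool of grey heating wire with orange flanges, 52 mm across, 32 mm high, standing upright on one flange. Origin: centre of its underside; z up its axis.
- tape_measure: bystander, loose: yellow and black tape measure, 62 x 73 x 38 mm. Origin: centre of its underside.
- driver: bystander, loose: screwdriver with a yellow and black handle, 22 (x) x 197 (y) x 26 mm, lying flat. Origin: centre of its underside.
- spanner: bystander, loose: bright steel spanner, 27 (x) x 150 (y) x 9 mm, lying flat. Origin: centre of its underside.

How it is judged:
At the end, for the whole second after the job is handed in: Terminal block and micro switch in the yellow bin, knob in the blue, spool in the red: each origin within 45 mm (bin x) and 65 mm (bin y) of the bin centre and under 10 mm above its underside, tilted under 0.2 rad from its starting way up, at rest (under 0.02 m/s, 0.2 rad/s) (x of terminal_block in the frame of bin_yellow between -0.045 and 0.045 m and y of terminal_block in the frame of bin_yellow between -0.065 and 0.065 m and z of terminal_block in the frame of bin_yellow between -0.003 and 0.01 m and angle between each of terminal_block, micro_switch, knob, spool's own z axis and vertical below 0.2 rad and linear speed of each of terminal_block, micro_switch, knob, spool below 0.02 m/s and angular speed of each of terminal_block, micro_switch, knob, spool below 0.2 rad/s and x of micro_switch in the frame of bin_yellow between -0.045 and 0.045 m and y of micro_switch in the frame of bin_yellow between -0.065 and 0.065 m and z of micro_switch in the frame of bin_yellow between -0.003 and 0.01 m and x of knob in the frame of bin_blue between -0.045 and 0.045 m and y of knob in the frame of bin_blue between -0.065 and 0.065 m and z of knob in the frame of bin_blue between -0.003 and 0.01 m and x of spool in the frame of bin_red between -0.045 and 0.045 m and y of spool in the frame of bin_red between -0.065 and 0.065 m and z of spool in the frame of bin_red between -0.003 and 0.01 m); the robot touches nothing.
It fails at once if the tape measure is moved by more than 25 mm (distance of tape_measure from where it was at the start of the episode above 0.025 m).
It fails at once if the screwdriver is moved by more than 25 mm (distance of driver from where it was at the start of the episode above 0.025 m).
It fails at once if the spanner is moved by more than 25 mm (distance of spanner from where it was at the start of the episode above 0.025 m).
It also fails if it takes over 96 s, if anything falls off the work surface, if the arm or the gripper's body presses on something with over 40 N, if the wrist force passes 120 N, or if a joint passes its speed limit or range.

## Working session

There is one attempt and no reset: what is moved stays moved. The work goes in short steps, each a Python script; the robot and the scene stay as the last script left them, time stands still between calls to the robot, and variables do not carry over. Pictures are saved under pics/ and viewed, at most 14 in all, crops included, and the job is handed in when it is done.

```bash
mkdir -p pics; ls
python3 - <<'E'
from plant import r, imaging
import cv2
for n in("scene","top"):
    cv2.imwrite(f"pics/{n}0.png",cv2.resize(imaging.snapshot(n)[:,:,::-1],(800,600),interpolation=cv2.INTER_CUBIC))
    print(n,imaging.get_calibration(n))
print(r.get_t(),r.get_tool_rot(),r.pinch_z)
E
```

```text
pics
plant.py
scene {'fx': 484.7524682402063, 'fy': 484.7524682402063, 'cx': 276.6118330377703, 'cy': 212.7484379046642, 'position': array([-0.30169232, -0.50198438,  1.08485157]), 'orientation': array([-0.31784742,  0.82839995, -0.43317742,  0.1583789 ])}
top {'fx': 439.4558579042051, 'fy': 439.4558579042051, 'cx': 283.44986974581474, 'cy': 215.31690929302547, 'position': array([0.22160438, 0.02117452, 1.08297944]), 'orientation': array([-0.07960343,  0.7330067 , -0.67141915,  0.07457072])}
0.1 [-2.74172131e-04  2.09838844e-01  9.77735658e-01 -7.53673471e-04] 0.0188
```

View pics/scene0.png

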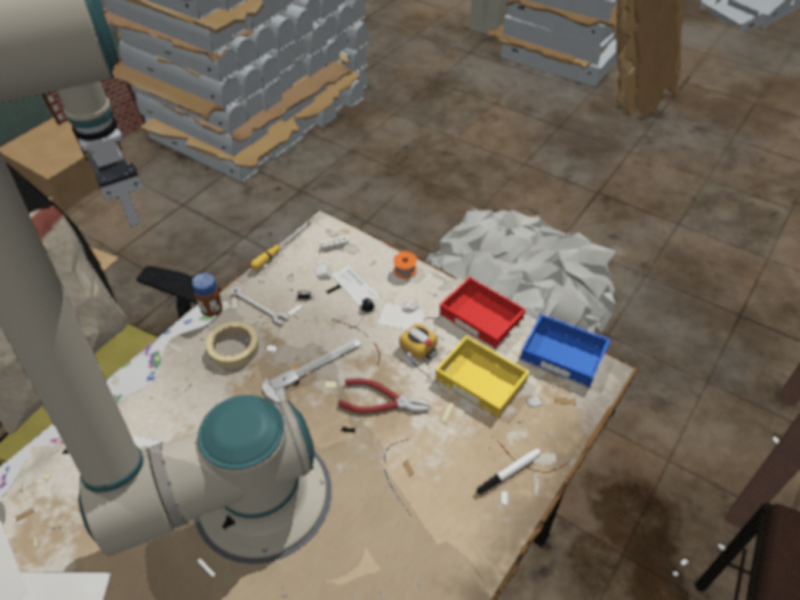

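View pics/top0.png

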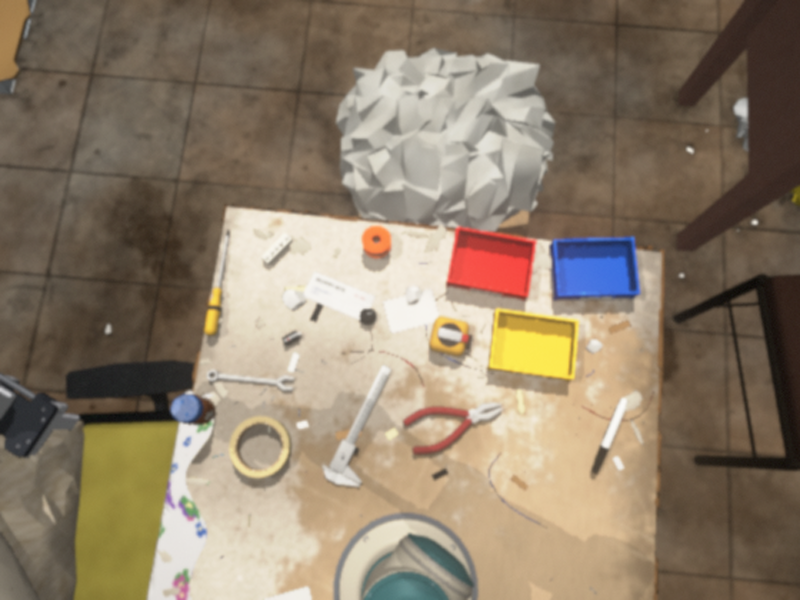

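The scene view shows the terminal block (333,243), spool (404,263), micro switch (304,295) and knob (367,305), with the three bins at right. The top view shows the same parts at (277,250), (376,241), (291,338) and (368,316). The pile behind the bench looks low. Next I'll take enlarged crops.

Run:
```python
from plant import r, imaging
import cv2
def crop(n,x0,y0,x1,y1,k,out):
    im=imaging.snapshot(n)[y0:y1,x0:x1,::-1]
    im=cv2.resize(im,None,fx=k,fy=k,interpolation=cv2.INTER_CUBIC)
    for x in range((x0+9)//10*10,x1,10):
        cv2.line(im,((x-x0)*k,0),((x-x0)*k,6),(0,0,255),1)
        if x%20==0: cv2.putText(im,str(x),((x-x0)*k-8,18),0,.4,(255,0,255),1)
    for y in range((y0+9)//10*10,y1,10):
        cv2.line(im,(0,(y-y0)*k),(6,(y-y0)*k),(0,0,255),1); cv2.putText(im,str(y),(8,(y-y0)*k+4),0,.4,(255,0,255),1)
    cv2.imwrite("pics/"+out,im)
crop("top",175,155,285,245,7,"t1.png")
crop("top",300,155,455,270,5,"t2.png")
crop("scene",200,155,310,230,7,"s1.png")
crop("scene",275,180,435,295,5,"s2.png")
```

```text
(no output)
```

View pics/t1.png

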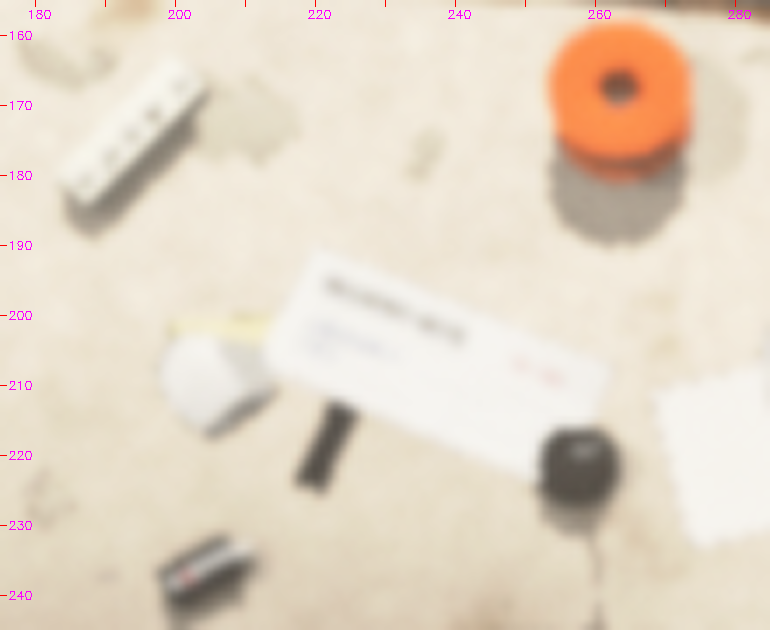

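View pics/t2.png

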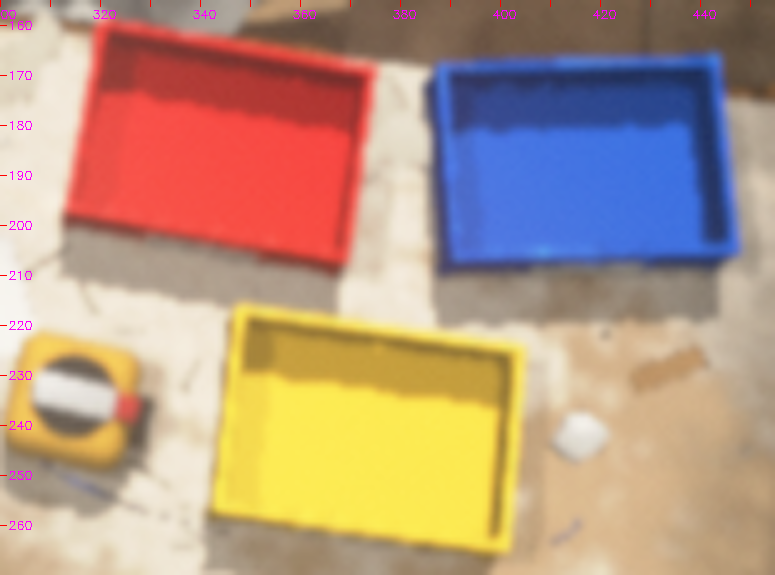

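View pics/s1.png

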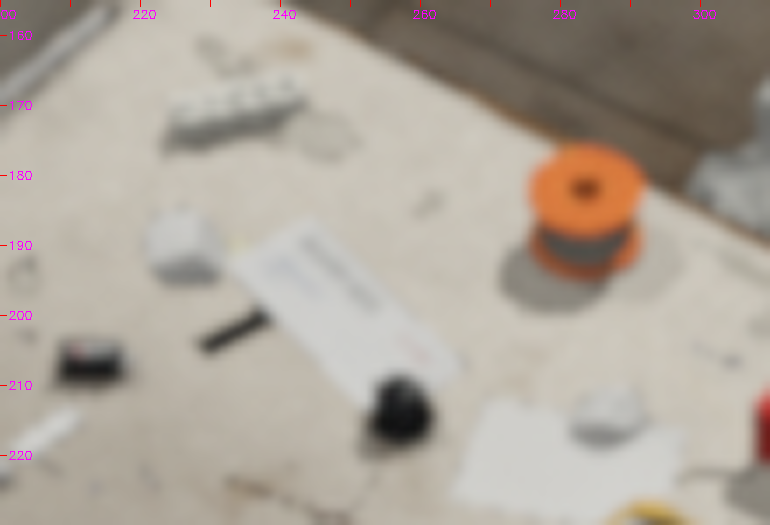

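View pics/s2.png

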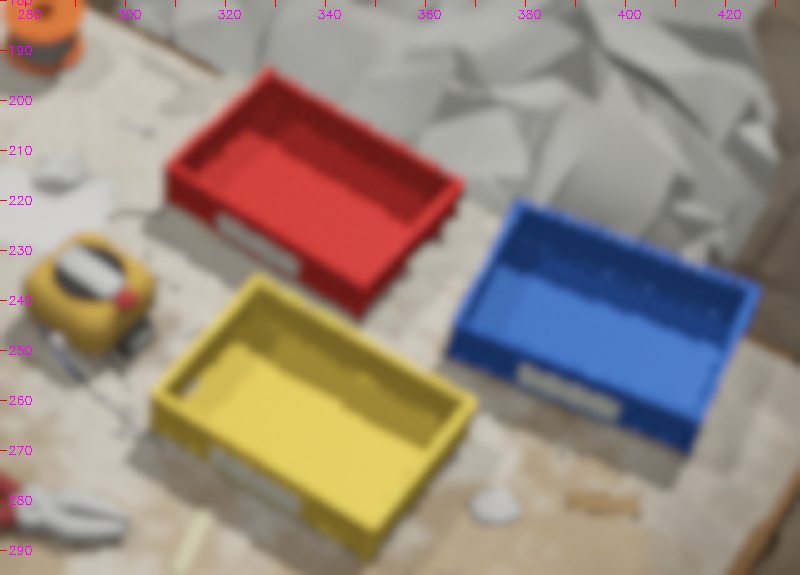

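The crops give these readings. In the top view (full-image pixels):
- block centre (194,174)
- spool (263.5,167.4)
- knob (257.9,221.7)
- switch about (204.7,236.7)

In the scene view:
- block (233.9,169.3)
- spool (283.6,181.8)
- knob (257.1,213.7)
- switch (213,206)

Each bin's four rim corners are readable in both views. Next I'll triangulate and overlay model wireframes as a check.

```bash
cat > cam.py <<'E'
from plant import r, imaging
import numpy as np, cv2
from scipy.spatial.transform import Rotation as R
C={n:imaging.get_calibration(n) for n in("top","scene")}
def _rt(c):
    w,x,y,z=c["orientation"]; M=R.from_quat([x,y,z,w]).as_matrix().T
    return M,-M@c["position"]
def K(c): return np.array([[c["fx"],0,c["cx"]],[0,c["fy"],c["cy"]],[0,0,1]])
def proj(n,P):
    M,t=_rt(C[n]); return cv2.projectPoints(np.array(P,float).reshape(-1,3),cv2.Rodrigues(M)[0],t,K(C[n]),None)[0][:,0]
def tri(a,b):   # top pixels, scene pixels
    Ps=[K(C[n])@np.column_stack(_rt(C[n])) for n in("top","scene")]
    X=cv2.triangulatePoints(*Ps,np.array(a,float).reshape(-1,2).T,np.array(b,float).reshape(-1,2).T)
    return (X[:3]/X[3]).T
def onplane(n,uv,z):
    M,t=_rt(C[n]); d=M.T@np.linalg.inv(K(C[n]))@[*uv,1]; p=C[n]["position"]
    return p+d*(z-p[2])/d[2]
E
cat > est.py <<'E'
from cam import *
np.set_printoptions(precision=4,suppress=True)
T1=lambda *p:[(175+x/7,155+y/7) for x,y in p]; T2=lambda *p:[(300+x/5,155+y/5) for x,y in p]
S1=lambda *p:[(200+x/7,155+y/7) for x,y in p]; S2=lambda *p:[(275+x/5,180+y/5) for x,y in p]
print("block,spool,knob,switch\n",tri(T1((132,135),(620,87),(580,467),(208,572)),S1((237,100),(586,187),(400,411),(92,357))))
print("pile",tri([(445*.7,140*.7)],[(525*.7,265*.7)]))
a,b=T1((75,192),(190,75)); d=onplane("top",b,.015)-onplane("top",a,.015); print("block",onplane("top",(np.array(a)+b)/2,.015),"dir",np.arctan2(d[1],d[0]),np.linalg.norm(d))
a,b=T1((168,583),(250,550)); d=onplane("top",b,.012)-onplane("top",a,.012); print("switch",onplane("top",(np.array(a)+b)/2,.012),"dir",np.arctan2(d[1],d[0]),np.linalg.norm(d))
B={}
for n,t,s in(("red",T2((97,22),(375,66),(345,268),(65,213)),S2((268,70),(463,187),(360,300),(168,165))),
 ("blue",T2((437,60),(720,55),(740,255),(440,265)),S2((518,200),(762,290),(695,425),(452,330))),
 ("yellow",T2((236,305),(525,345),(508,552),(210,513)),S2((258,275),(477,402),(372,530),(152,392)))):
    X=tri(t,s); v=X[[0,3]].mean(0)-X[[1,2]].mean(0)  # +y of bin
    print(n,X.mean(0),"yaw",np.arctan2(-v[0],v[1]),"L",np.linalg.norm(v), "z",X[:,2])
E
python3 est.py
```

```text
block,spool,knob,switch
 [[0.5444 0.2762 0.0137]
 [0.5712 0.0999 0.0342]
 [0.4364 0.1024 0.01  ]
 [0.3869 0.23   0.0097]]
pile [[ 0.9095 -0.0255 -0.2005]]
block [0.5451 0.2753 0.015 ] dir -0.6422513513426619 0.059653937836699
switch [0.3898 0.2281 0.012 ] dir -1.0899090375601774 0.030815044196205957
red [ 0.5498 -0.1044  0.028 ] yaw -0.09448771681471742 L 0.1404311188412246 z [0.0305 0.0261 0.0229 0.0324]
blue [ 0.5568 -0.2853  0.0289] yaw 0.0905881942808 L 0.14187810082339827 z [0.0293 0.0319 0.0333 0.0211]
yellow [ 0.4111 -0.1843  0.0326] yaw -0.05701225624791341 L 0.14137646552868166 z [0.0325 0.0323 0.0332 0.0326]
```

The heights agree with the text: block about 14–18 mm, spool 34 mm, rims about 28–33 mm. The pile sits below bench level. Now the overlay check.

```bash
cat > overlay.py <<'E'
from cam import *
c=np.linspace(0,2*np.pi,25)
def rect(x,y,yaw,hx,hy,z,oy=0):
    q=np.array([(-hx,-hy+oy),(hx,-hy+oy),(hx,hy+oy),(-hx,hy+oy),(-hx,-hy+oy)]); s,k=np.sin(yaw),np.cos(yaw)
    return np.c_[q@np.array([[k,s],[-s,k]])+[x,y],np.full(5,z)]
circ=lambda x,y,rad,z:np.c_[x+rad*np.cos(c),y+rad*np.sin(c),np.full(25,z)]
L=[rect(.545,.2758,-.642-np.pi/2,.009,.031,z) for z in(0,.018)]+[rect(.388,.229,-1.09-np.pi/2,.008,.014,z) for z in(0,.010)]
L+=[circ(.4364,.1024,.016,0),circ(.4364,.1024,.013,.019),circ(.5712,.0999,.026,0),circ(.5712,.0999,.026,.032)]
L+=[rect(*b,.05,.07,.034) for b in((.5498,-.1044,-.094),(.5568,-.2853,.0906),(.4111,-.1843,-.057))]
L+=[rect(*b,.047,.067,.003) for b in((.5498,-.1044,-.094),(.5568,-.2853,.0906),(.4111,-.1843,-.057))]
def draw(n,x0,y0,x1,y1,k):
    im=cv2.resize(imaging.snapshot(n)[y0:y1,x0:x1,::-1],None,fx=k,fy=k,interpolation=cv2.INTER_CUBIC)
    for P in L: cv2.polylines(im,[np.int32((proj(n,P)+.5-[x0,y0])*k)],False,(0,200,0),1)
    return im
cv2.imwrite("pics/ov1.png",np.vstack([draw("top",175,155,455,270,2.8 and 2) if 0 else cv2.resize(draw("top",175,155,285,245,5),(550,450)) ]))
a=draw("top",175,155,285,250,4);b=draw("scene",200,155,290,225,4)
d=np.zeros((600,800,3),np.uint8); d[:380,:440]=a; d[:280,440:]=b; e=draw("top",305,155,455,270,2); d[380:380+220,:300]=e[:220]; e=draw("scene",275,180,435,295,3); d[285:585,305:785]=e[20:320]; cv2.imwrite("pics/ov.png",d)
E
sed -i '/pics\/ov1/d' overlay.py; python3 overlay.py
```

```text
(no output)
```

View pics/ov.png

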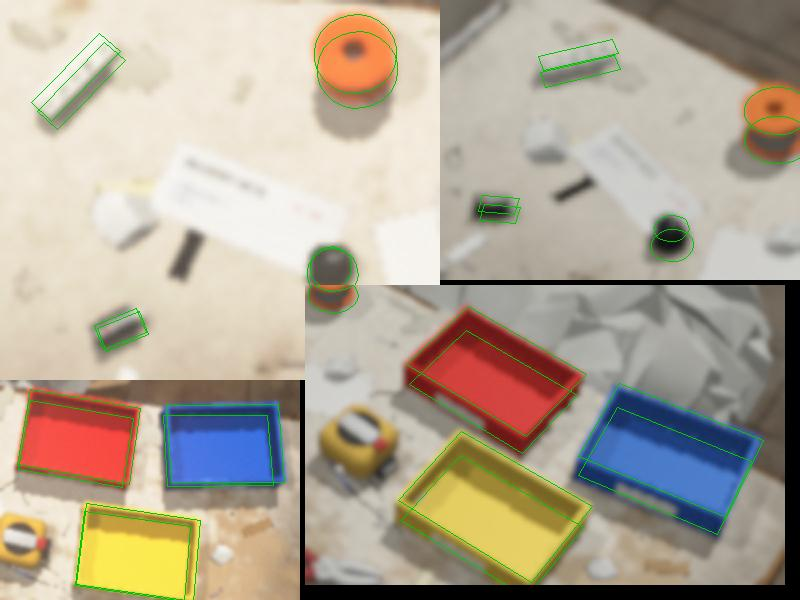

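The overlay agrees within about 2 mm everywhere, so I'll start with the block and switch.

```bash
cat > pp.py <<'E'
from cam import *
bins={"red":(.5498,-.1044,-.094),"blue":(.5568,-.2853,.0906),"yellow":(.4111,-.1843,-.057)}
def quat(phi):
    c,s=np.cos(phi),np.sin(phi); q=R.from_matrix(np.array([[-s,c,0],[c,s,0],[0,0,-1.]]).T).as_quat()
    return np.array([q[3],*q[:3]])
def pick_place(p,phi,opening,b,off=(0,0),zp=.004,zr=.008,rel=.014,fg=20):
    bx,by,yaw=bins[b]; c,s=np.cos(yaw),np.sin(yaw)
    g=np.array([bx+c*off[0]-s*off[1],by+s*off[0]+c*off[1]]); pl=yaw+np.pi/2
    best=[]
    for k in(-1,0,1):
        f=phi+k*np.pi; f2=pl+np.pi*round((f-pl)/np.pi)
        js=[r.inverse_kinematics([*xy,z],quat(a)) for xy,a in((p,f),(g,f2)) for z in(.15,zp)]
        if all(j is not None for j in js): best.append((max(abs(j[5]) for j in js),f,f2))
    _,f,f2=min(best)
    r.move_to([*p,.12],quat(f)); r.gripper_to(opening)
    print("down guard",r.move_l([*p,zp],vel=.12,guard=25))
    r.gripper_to(0,fg); o=r.get_opening(); print("grip",o,r.get_finger_force())
    r.move_l([*p,.14],vel=.15); print("lifted",r.get_opening(),r.get_finger_force())
    if r.get_opening()<.006: print("LOST"); return
    r.move_to([*g,.14],quat(f2)); print("over",r.get_opening())
    print("place guard",r.move_l([*g,zr],vel=.1,guard=12),r.get_ee_pos())
    r.gripper_to(o+rel); r.move_l([*g,.13],vel=.15); print("t",r.get_t())
E
python3 - <<'E'
from pp import *
pick_place((.545,.2758),-.642+np.pi/2,.05,"yellow",(0,-.032))
pick_place((.388,.2295),-1.09+np.pi/2,.045,"yellow",(0,.032))
E
```

```text
down guard False
grip 0.01793714161646726 20.00033676624298
lifted 0.017540107449945348 19.999960362911224
over 0.017891155849067142
place guard False [ 0.40970425 -0.21654401  0.00846404]
t 10.3417
down guard False
grip 0.015319732233182294 19.999383687973022
lifted 0.01563391399611066 19.99864786863327
over 0.015551308469545036
place guard False [ 0.41338615 -0.15259059  0.00845331]
t 19.875
```

Run:
```python
from pp import *
pick_place((.4364,.1024),np.pi/2,.06,"blue")
pick_place((.5712,.0999),np.pi/2,.085,"red",rel=.02)
r.move_to([.40,.15,.25],quat(np.pi/2))
a=cv2.resize(imaging.snapshot("top")[150:270,175:455,::-1],(800,343),interpolation=cv2.INTER_CUBIC)
b=cv2.resize(imaging.snapshot("scene")[180:295,275:435,::-1],(350,252),interpolation=cv2.INTER_CUBIC)
d=np.zeros((600,800,3),np.uint8);d[:343]=a;d[345:597,:350]=b
d[345:597,360:]=cv2.resize(imaging.snapshot("scene")[:,:,::-1],(440,252))
cv2.imwrite("pics/end.png",d); print(r.get_t())
```

```text
down guard False
grip 0.02915412295483596 19.65874733927194
lifted 0.029222711345178263 19.441883879480883
over 0.028849027894829862
place guard False [ 0.55734624 -0.28562506  0.00871466]
t 30.7667
down guard False
grip 0.0491939059053076 20.00023509201128
lifted 0.0492353035233886 19.999784624087624
over 0.04958132674773962
place guard False [ 0.55042548 -0.10456625  0.00863191]
t 39.6333
42.1083
```

View pics/end.png

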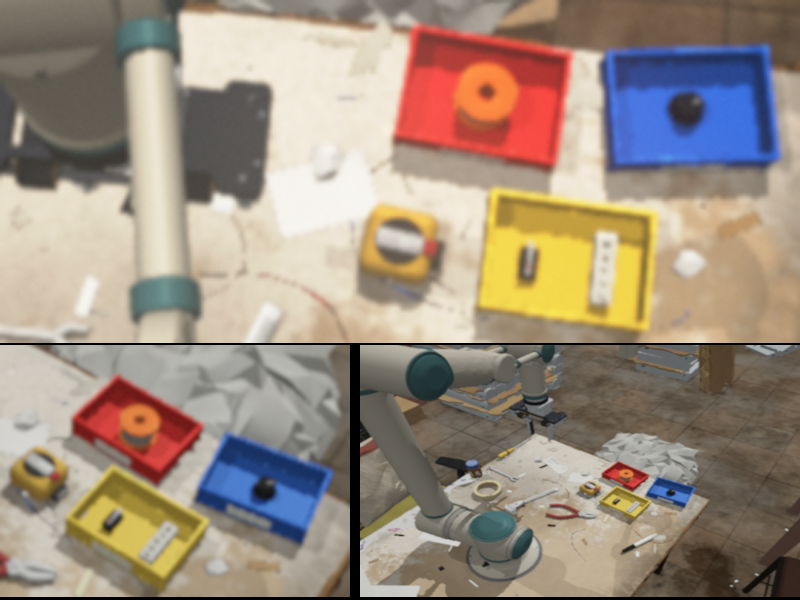

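The block (603,268) and switch (528,262) lie flat in the yellow bin, and the spool (486,92) stands in the red. The knob (686,109) is in the blue bin, but its pads slipped slightly when gripping, so I'll check it closer.

Run:
```python
from cam import *
f=lambda n,u,v:cv2.resize(imaging.snapshot(n)[v-16:v+16,u-20:u+20,::-1],(400,320),interpolation=cv2.INTER_CUBIC)
cv2.imwrite("pics/k.png",np.hstack([f("top",415,188),f("scene",396,246)]))
```

```text
(no output)
```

View pics/k.png

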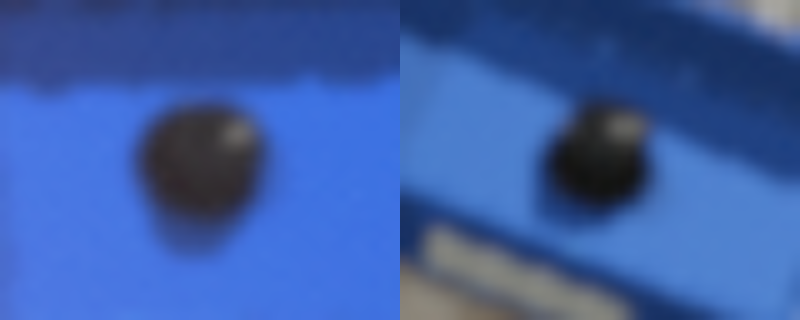

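The mark looks further off-centre than before, so I'll compare before and after at the same zoom. I'll overlay an upright knob model and triangulate the mark.

Run:
```python
from overlay import circ
from cam import *
print(tri([(395+23.8-.5,172+13.2-.5),(395+20-.5,172+15.8-.5)],[(376+22.6-.5,230+12.6-.5),(376+20-.5,230+15.8-.5)]))
def now(n,u,v,o):
    im=cv2.resize(imaging.snapshot(n)[v-12:v+12,u-16:u+16,::-1],(384,288),interpolation=cv2.INTER_CUBIC)
    if o:
        for P in(circ(.5573,-.2856,.016,.003),circ(.5573,-.2856,.0125,.022)): cv2.polylines(im,[np.int32((proj(n,P)+.5-[u-16,v-12])*12)],False,(0,255,0),1)
    return im
def old(f,x0,y0,u,v):
    im=cv2.imread(f)[(v-12-y0)*7:(v+12-y0)*7,(u-16-x0)*7:(u+16-x0)*7]; im=cv2.resize(im,(384,288)); return cv2.convertScaleAbs(im,alpha=1.3)
n=lambda *a:cv2.convertScaleAbs(now(*a),alpha=1.3)
cv2.imwrite("pics/k2.png",np.vstack([np.hstack([old("pics/t1.png",175,155,258,222),old("pics/s1.png",200,155,257,213)]),np.hstack([n("top",415,188,1),n("scene",396,246,1)])]))
```

```text
[[ 0.56300634 -0.28991325  0.0245388 ]
 [ 0.56083562 -0.28549946  0.00884836]]
```

View pics/k2.png

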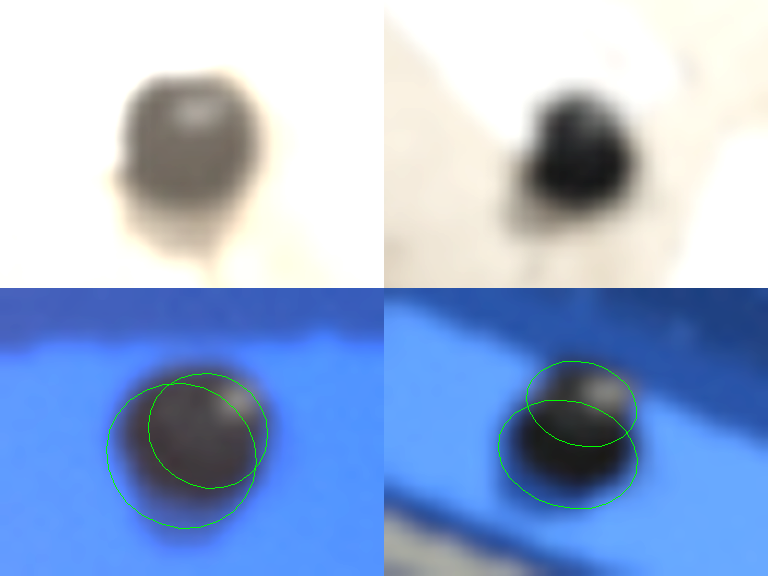

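The mark triangulates to z ≈ 24 mm, about 7 mm from the knob's centre, on the side away from the cameras. The silhouettes also match the upright model, so the knob is standing upright. Handing in.

```bash
python3 -c "
from plant import r, imaging
print(r.sign_off(), r.get_t())"
```

```text
the job is handed in; nothing more can be done
the job is handed in; nothing more can be done
```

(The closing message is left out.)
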